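# Snap the red cap onto its canister and hold the seal down

## Robot

A 6-joint arm with a two-finger parallel gripper is mounted at the origin on the work surface. World frame = base frame: x ahead of the robot, y to its left, z up, the work surface at z = 0. Lengths are in mm, angles in rad, forces in N, time in s.
With the tool pointing down it reaches from about 350 to 975 mm from the base axis. Payload 7.1 kg.
Tool frame: the origin (TCP) lies at the very end of the fingers, on their centre line; the grasp point (between the pads) lies 19 mm behind it; z points along the fingers, y is the direction in which the jaws open and shut (so a half turn about z gives the same grasp; the last joint's range is limited). The gripper opens to 88 mm and grips with 3 to 60 N. Pads are 20 mm wide; open, the fingers measure 115 mm over their backs; the gripper's body (75 mm by 178 mm) begins 61 mm behind the grasp point.
Start: joints at [-1.328, 0.423, 1.63, -0, 1.089, -0.019], TCP at [161.781, -603.682, 222.675] pointing down, gripper open.
Joint ranges: [-3, 3], [-0.9, 2.11], [0.09, 2.58], [-1.31, 4.45], [0.11, 2.69], [-2.54, 2.54]. Speed limits (rad/s): [2.39, 2.39, 3.01, 3.14, 3.14, 3.14].

## Interface

Orientations are given as a rotation vector (axis times angle).
In Python, from workcell import * gives the robot as it stands.
- The arm moves only by the tool play_rows, never from a script. Its argument "plan" is text: rows parted by semicolons, each of 7 numbers parted by spaces: the finger opening in cm, from 0 to 8.78, then the shift along the tool's x, y, z in cm, then the turn, a rotation vector about the tool's x, y, z in degrees. A call has 1 to 20 rows; each row shifts and turns the commanded pose from where the row before left it, along the tool's axes as they then stand; what a row does not reach is not made up. A row lasts 1/8 s, in which the tool goes at most 62.5 mm and 10.7 degrees, less where a joint would pass 70% of its speed; a pose out of reach is approached as far as the arm can. A call is refused whole if a number of a shift passes 6.25 or a number of a turn 10.7, either way. A call with a gripper value outside its range is refused whole. The fingers move at their own pace and stop on an object; the grip force is fixed at half the most. Time passes only in rows, so rows that do not move let the fingers close. It gives the time, the measured TCP pose, the force and the opening at its end, in the units of the state.
- get_obs(): the state, without advancing time (a new reading comes with each control period).
- get_image(name): name is "scene" or "top" or "wrist"; returns a dict with "pixels" (384x512x3 uint8, red, green, blue), "range_z" (384x512 float32, mm along the optical axis (not along the pixel's ray), 0 where there is no reading), "fx", "fy", "cx", "cy" (pixels), "eye" and "attitude" of the camera in the world. Camera axes: x right, y down, z forward; pixel columns grow to the right and rows downward; lengths in mm; the calibration is good to about 2 mm. A picture is of the moment at which its call begins.
- close_job(): hands the job in, once; it reports no verdict.
The state is a dict: "t": time; "qpos": joint angles; "qvel": joint speeds; "joint_torque": joint torques, N m; "ee_pos": TCP position; "orientation": TCP orientation; "ft_force": force on the tool from outside, world axes, zero at the start; "moment": the same for the moment, N m; "width": finger opening in mm.
Only numpy, scipy, OpenCV 4.12 (cv2) and the standard library are available. Lean on these libraries where they do the work, as an engineer would, in place of code of your own. Each camera call takes 0.05 s, during which the arm holds its last target. There are 200 camera calls.

## Task

The red canister on the condiment rack has been filled: take the red cap from the tray by its knob, set it on the stud of the canister with the red band and press straight down until it clicks, then keep pressing after the force drops so that the springy seal under the cap stays clearly squeezed. Finish while still holding the cap pressed down like that, not letting go. Leave the yellow and blue caps and the glass bowl standing where they are.

Things in the scene. Friction and masses are not known exactly. Their poses are not given: they have to be found in the camera images.
- red_cap_grip (a point): red plastic snap cap with a knob on top, standing upright (axis z up): skirt 40 mm diameter and 38 mm tall, open below (opening 25 mm diameter), then on its flat top a round grip knob 22 mm diameter and 26 mm tall; 64 mm tall in all, about 50 g. This point is the centre of the knob, on the axis, 51 mm above the cap's underside, 13 mm above the skirt's flat top and 13 mm below the top of the knob
- yellow_cap_grip (a point): yellow plastic snap cap with a knob on top, standing upright (axis z up): skirt 40 mm diameter and 38 mm tall, open below (opening 25 mm diameter), then on its flat top a round grip knob 22 mm diameter and 26 mm tall; 64 mm tall in all, about 50 g. This point is the centre of the knob, on the axis, 51 mm above the cap's underside, 13 mm above the skirt's flat top and 13 mm below the top of the knob; must stay where it is
- blue_cap_grip (a point): blue plastic snap cap with a knob on top, standing upright (axis z up): skirt 40 mm diameter and 38 mm tall, open below (opening 25 mm diameter), then on its flat top a round grip knob 22 mm diameter and 26 mm tall; 64 mm tall in all, about 50 g. This point is the centre of the knob, on the axis, 51 mm above the cap's underside, 13 mm above the skirt's flat top and 13 mm below the top of the knob; must stay where it is
- red_cap_foot (a point): centre of the red cap's underside (the middle of its opening), 51 mm below the knob's centre; z up along the cap's axis
- red_canister: white canister with a red band and red shoulder, 76 mm diameter, 80 mm tall to the shoulder, fixed in a low rack; origin under its centre, z up. The upright red snap stud stands on its top
- red_stud_tip (a point): top centre of the red snap stud: 30 mm tall, 22 mm diameter, tapering to 12 mm over its top 6 mm. Four spring fingers on it bulge to 29 mm diameter, widest 13 mm below this point. The cap pushed straight down slides freely for 6 mm, then the push rises to 7 to 15 N and drops with a click when its underside is about 14 mm below this point
- yellow_stud_tip (a point): top centre of the stud of the yellow-banded canister, same shape and size as the red one; it stays open
- blue_stud_tip (a point): top centre of the stud of the blue-banded canister, same shape and size as the red one; it stays open
- red_seal (a joint): squeeze of the black springy seal ring (42 mm diameter) round the foot of the red stud, m: 0 free, 0.0045 fully squeezed (hard stop); springs back, 2.5 N per mm. After the click the spring fingers draw the cap down. The seal's free top is 20.5 mm below the stud tip: there the clicked cap's underside meets it
- bowl: glass bowl, 140 mm diameter, 60 mm tall, loose; origin under its centre
- red_cap: the red cap itself; origin at the centre of its underside
There are look-alikes about, which are no part of the job. Leave any green look-alike of the red_canister alone.

How it is judged (in metres and radians):
On the way, in this order (a step that is already met when the one before it is completed fails the run):
1. the red cap is carried above the red stud, not yet on it (horizontal distance between red_cap_foot and red_stud_tip below 0.03 m and z of red_cap_foot in the frame of red_stud_tip above -0.004 m), for 0.02 s.
2. the red cap has clicked past the spring fingers of the red stud (horizontal distance between red_cap_foot and red_stud_tip below 0.004 m and z of red_cap_foot in the frame of red_stud_tip below -0.0185 m and angle between red_cap_foot's own z axis and vertical below 0.12 rad), for 0.05 s.
At the end, for the whole second after the job is handed in: The red cap is clicked on the red stud (underside at least 18.5 mm below the stud tip, within 4 mm of its axis, tilted less than 0.12 rad) and the fingers are still on it, at rest, keeping the seal squeezed by at least 1.2 mm (3 N or more) (all of step 2 and value of joint red_seal above 0.0012 m and contact force between the fingers and red_cap above 2 N and linear speed of red_cap below 0.02 m/s); the arm keeps its last pose, push and grip.
It fails at once if the yellow or blue cap is shifted more than 30 mm (distance of any of yellow_cap_grip, blue_cap_grip from where it was at the start of the episode above 0.03 m).
It fails at once if glass bowl is shifted more than 30 mm (distance of bowl from where it was at the start of the episode above 0.03 m).
It also fails if it takes over 48 s, if anything falls off the work surface, if the arm or the gripper's body presses on something with over 40 N, if the wrist force passes 120 N, or if a joint passes its speed limit or range.

## Working session

There is one attempt and no reset: what is moved stays moved. The work goes in short steps, Python scripts to look and compute and a tool call to move; the robot and the scene stay as the last step left them, time stands still between calls to the robot, and variables do not carry over. Pictures are saved under pics/ and viewed, about 8 in all and at most 12, crops included, and the job is handed in when it is done.

Besides the shell and the picture viewer there is one more tool, called in YAML: its name, and indented under it one key for each argument. play_rows: Moves the arm, as the interface text tells. Its arguments: {"type":"object","properties":{"plan":{"type":"string"}},"required":["plan"]}

```bash
mkdir -p pics; cat > h.py <<'E'
from workcell import *
import numpy as np, cv2
from scipy.spatial.transform import Rotation as R
def grab(n,f=None):
    im=get_image(n)
    if f: cv2.imwrite('pics/'+f,im['pixels'][:,:,::-1])
    return im
def att(im):
    a=np.array(im['attitude'],float)
    return a if a.shape==(3,3) else R.from_rotvec(a).as_matrix()
def plane(im,u,v,z):
    d=att(im)@np.array([(u-im['cx'])/im['fx'],(v-im['cy'])/im['fy'],1]); e=np.array(im['eye'],float)
    return e+d*(z-e[2])/d[2]
def cloud(im):
    v,u=np.mgrid[:384,:512]; Z=im['range_z']
    P=np.stack([(u-im['cx'])/im['fx']*Z,(v-im['cy'])/im['fy']*Z,Z],-1)
    W=P@att(im).T+np.array(im['eye'],float); W[Z==0]=np.nan
    return W
E
python3 - <<'E'
from h import *
a=grab('top');b=grab('scene')
cv2.imwrite('pics/a.png',cv2.cvtColor(cv2.resize(np.vstack([a['pixels'],b['pixels']]),(400,600)),cv2.COLOR_RGB2BGR))
cv2.imwrite('pics/top.png',a['pixels'][:,:,::-1]);cv2.imwrite('pics/scene.png',b['pixels'][:,:,::-1])
print(a['eye'],a['attitude'],a['fx'],a['cx'],a['cy']); print(b['eye'],b['attitude'])
for n,im in(('top',a),('scene',b)):
    W=cloud(im); hsv=cv2.cvtColor(im['pixels'],cv2.COLOR_RGB2HSV)
    for c,(l,h) in dict(red=(0,8),red2=(172,180),yel=(20,34),grn=(40,85),blue=(95,130)).items():
        m=cv2.inRange(hsv,(l,110,60),(h,255,255))
        k,_,st,ce=cv2.connectedComponentsWithStats(m)
        for i in range(1,k):
            if st[i,4]>40:
                p=W[_==i]; z=np.nanmax(p[:,2]); t=p[p[:,2]>z-6]
                print(n,c,st[i],ce[i].round(),'zmax',round(z),'topmean',np.nanmean(t,0).round(),len(t))
print(get_obs())
E
```

```text
[ 513.34770833  -38.30514082 1100.9003057 ] [-2.13014287  2.14492819 -0.12666606] 431.5740991757896 251.0150604661341 197.01662714731427
[1245.09158807 -309.2972089   944.72210699] [-2.17966178 -1.33064938  0.46549001]
top red [202 215  27  27 343] [215. 228.] zmax 97 topmean [578.  62.  94.] 32
top red [210 223  10  10  68] [214. 227.] zmax 118 topmean [584.  68. 114.] 39
top red [379 229  18  17 229] [388. 237.] zmax 72 topmean [ 563. -347.   68.] 57
top yel [158 209  27  27 339] [171. 222.] zmax 96 topmean [591. 171.  93.] 27
top yel [177 213  14  26  65] [186. 228.] zmax 75 topmean [584. 145.  73.] 16
top yel [165 217  10  10  75] [169. 221.] zmax 119 topmean [599. 172. 115.] 28
top yel [348 246  19  17 254] [357. 254.] zmax 73 topmean [ 522. -274.   69.] 52
top grn [203 121  27  27 335] [216. 135.] zmax 94 topmean [810.  52.  90.] 11
top blue [117 204  25  25 254] [129. 216.] zmax 95 topmean [611. 269.  91.] 26
top blue [122 212   8   7  46] [125. 215.] zmax 119 topmean [614. 273. 115.] 23
top blue [321 260  16  16 216] [328. 267.] zmax 72 topmean [ 489. -202.   69.] 56
scene re
[... 845 characters left out ...]
4.] zmax 70 topmean [ 491. -204.   67.] 42
{'t': 0.1, 'qpos': array([-1.32797904e+00,  4.23772001e-01,  1.63060416e+00,  2.47964844e-05,
        1.08861001e+00, -1.90261260e-02]), 'qvel': array([ 0.00021993, -0.00226931, -0.00331902,  0.00084514, -0.00057779,
       -0.00082429]), 'joint_torque': array([ 8.51868645e-04, -5.45611596e+01, -2.74324286e+01,  6.46067597e-02,
        1.88210676e-02, -4.63264269e-05]), 'ee_pos': array([ 161.68279308, -603.20250614,  221.97840154]), 'orientation': array([-3.11333383e+00, -4.09929663e-01,  2.10048263e-04]), 'ft_force': array([-0.80621527,  0.5702854 ,  0.25853143]), 'moment': array([-0.03210899, -0.0475404 , -0.04177372]), 'width': 87.90321439847945}
```

View pics/top.png

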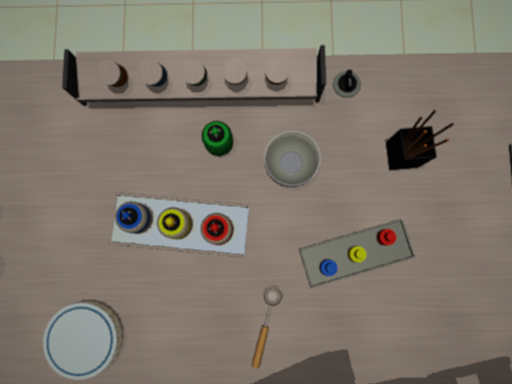

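View pics/scene.png

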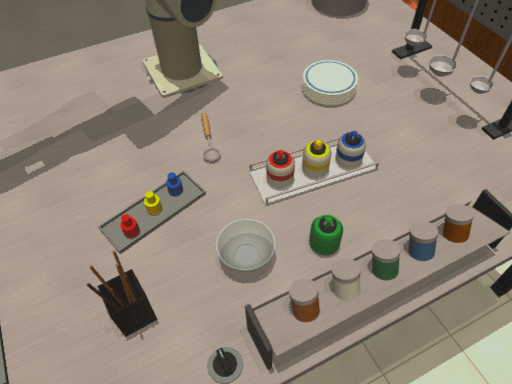

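Candidates in the top view:
- **Caps:** red (388,237), yellow (357,254), blue (328,267).
- **Canisters:** red (215,228), yellow (171,222), blue (129,216), green look-alike (216,135). The jar row and the pot at (347,83) play no part.

I choose the red cap (388,237) and the red canister (215,228). Next I check both in a crop and work out the move.

```bash
cat >> h.py <<'E'
def T(): 
    o=get_obs(); return np.array(o['ee_pos']),R.from_rotvec(o['orientation'])
def to(target,yd=None):
    """shift in tool axes cm and yaw turn deg about tool z so that tool y lines with yd"""
    p,r=T(); print('tcp',p.round(1),'tool xyz cols',r.as_matrix().round(3).tolist())
    print('shift cm',(r.inv().apply(np.array(target)-p)/10).round(2))
    if yd is not None:
        d=r.inv().apply([*yd,0]); a=np.degrees(np.arctan2(-d[0],d[1])); print('yaw deg',(a+90)%180-90)
    # tilt: tool z to world -z
    print('tilt fix deg',np.degrees(np.cross([0,0,1],r.inv().apply([0,0,-1]))).round(2))
E
python3 - <<'E'
from h import *
a=cv2.imread('pics/top.png')
c=np.hstack([cv2.resize(a[y-50:y+50,x-50:x+50],(390,390),interpolation=cv2.INTER_CUBIC) for x,y in((388,237),(205,215))])
cv2.imwrite('pics/crop.png',c)
im=get_image('top')
hsv=cv2.cvtColor(im['pixels'],cv2.COLOR_RGB2HSV)
# stud tip/knob top: plane rays
print('knob',plane(im,387.5,237,60),'can shoulder',plane(im,215,228,88))
to((563,-347,160),(73,41))
E
```

```text
knob [ 562.19680084 -340.26798901   60.        ] can shoulder [584.55879865  69.6459093   88.        ]
tcp [ 161.7 -603.3  222.1] tool xyz cols [[0.966, 0.259, -0.0], [0.259, -0.966, 0.001], [0.0, -0.001, -1.0]]
shift cm [ 45.4  -14.36   6.23]
yaw deg 75.68162473567321
tilt fix deg [-0.07 -0.    0.  ]
```

View pics/crop.png

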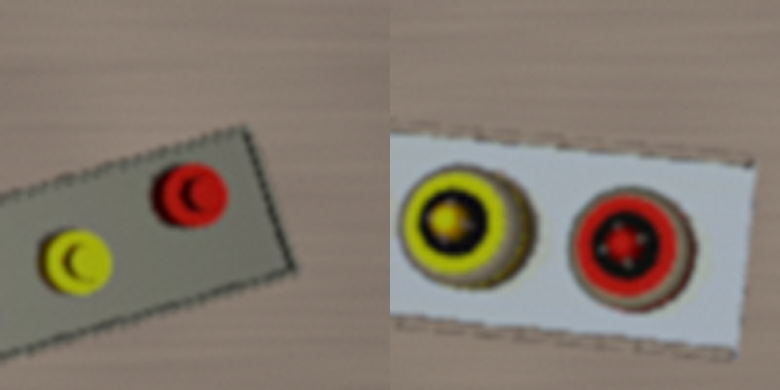

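Confirmed: the red cap with its knob is at (190,195) in the left half of the crop, and the red canister with its stud is at (625,243) in the right half. I'm moving over the cap with a −60° yaw.

play_rows:
  plan: "8.78 5.6 -1.8 0 0 0 0; 8.78 5.6 -1.8 0 0 0 0; 8.78 5.6 -1.8 0 0 0 0; 8.78 5.6 -1.8 0 0 0 0; 8.78 5.6 -1.8 0 0 0 0; 8.78 5.6 -1.8 0 0 0 0; 8.78 5.6 -1.8 0 0 0 0; 8.78 5.6 -1.8 0 0 0 0; 8.78 0 0 0.5 0 0 -10; 8.78 0 0 0.5 0 0 -10; 8.78 0 0 0.5 0 0 -10; 8.78 0 0 0.5 0 0 -10; 8.78 0 0 0.5 0 0 -10; 8.78 0 0 0.5 0 0 -10; 8.78 0 0 0 0 0 0; 8.78 0 0 0 0 0 0"

```text
t: 2.15
ee_pos: [557.3, -348.6, 192.7]
orientation: [-2.495, -1.908, 0.0]
ft_force: [-0.6, -0.8, -0.0]
width: 87.6
```

```bash
python3 - <<'E'
from h import *
im=grab('wrist','w1.png'); W=cloud(im)
hsv=cv2.cvtColor(im['pixels'],cv2.COLOR_RGB2HSV)
m=cv2.inRange(hsv,(0,110,40),(8,255,255))|cv2.inRange(hsv,(172,110,40),(180,255,255))
P=W[m>0]; print(len(P),np.nanmax(P[:,2]))
for lo,hi in((62,80),(35,52)):
    q=P[(P[:,2]>lo)&(P[:,2]<hi)]; c,rad=cv2.minEnclosingCircle(q[:,:2].astype(np.float32)); print(lo,len(q),c,rad,np.median(q,0))
print(im['eye'],get_obs()['qpos'])
to((c[0],c[1],100),(73,41))
E
```

```text
3311 280.1101789765881
62 390 (668.6557006835938, -386.373046875) 122.17008972167969 [ 563.79578503 -348.23833767   68.49235043]
35 650 (563.5574951171875, -349.0035705566406) 19.959739685058594 [ 565.71134361 -341.64403749   42.54571038]
[ 578.63933005 -272.04263831  355.22719095] [-5.77137312e-01  5.02449088e-01  1.57596819e+00  1.18141590e-05
  1.06297947e+00 -3.12632696e-01]
tcp [ 557.3 -348.7  192.8] tool xyz cols [[0.261, 0.965, 0.0], [0.965, -0.261, -0.0], [-0.0, 0.0, -1.0]]
shift cm [0.13 0.61 9.28]
yaw deg -44.47580364024976
tilt fix deg [ 0.01  0.   -0.  ]
```

View pics/w1.png

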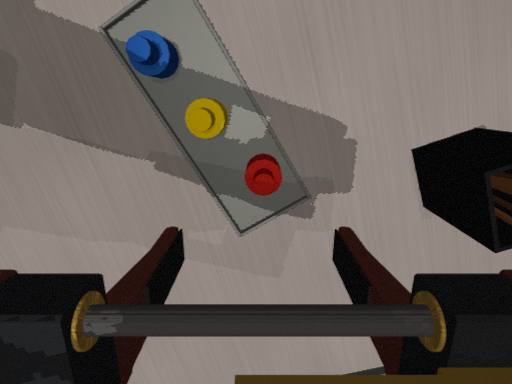

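The wrist view shows the red cap at (263,175), and the skirt circle fits at (563.6,−349.0) with a 20.0 mm radius. The pencil box at the right is well clear, so I'm descending onto the knob.

play_rows:
  plan: "8.78 0.13 0.61 3 0 0 0; 8.78 0 0 4 0 0 0; 8.78 0 0 4 0 0 0; 8.78 0 0 2 0 0 0; 8.78 0 0 1 0 0 0; 8.78 0 0 0.4 0 0 0; 8.78 0 0 0 0 0 0; 8.78 0 0 0 0 0 0"

```text
t: 3.2
ee_pos: [564.1, -349.4, 49.8]
orientation: [2.491, 1.911, 0.001]
ft_force: [0.3, -0.8, -1.1]
width: 87.9
```

play_rows:
  plan: "1 0 0 0 0 0 0; 1 0 0 0 0 0 0; 1 0 0 0 0 0 0; 1 0 0 0 0 0 0; 1 0 0 0 0 0 0; 1 0 0 0 0 0 0; 1 0 0 0 0 0 0; 1 0 0 0 0 0 0"

```text
t: 4.2
ee_pos: [563.4, -348.9, 48.6]
orientation: [-2.492, -1.912, 0.0]
ft_force: [-0.3, 0.4, -0.2]
width: 21.5
```

play_rows:
  plan: "1 0 0 -1 0 0 0; 1 0 0 -3 0 0 0; 1 0 0 -5 0 0 0; 1 0 0 -5 0 0 0; 1 0 0 -2.5 0 0 0; 1 4.4 -0.92 0 0 0 0; 1 4.4 -0.92 0 0 0 0; 1 4.4 -0.92 0 0 0 0; 1 4.4 -0.92 0 0 0 0; 1 4.4 -0.92 0 0 0 0; 1 4.4 -0.92 0 0 0 0; 1 4.4 -0.92 0 0 0 0; 1 4.4 -0.92 0 0 0 0; 1 0 0 0 0 0 0; 1 0 0 0 0 0 0; 1 0 0 0 0 0 0"

```text
t: 6.2
ee_pos: [583.5, 8.9, 213.9]
orientation: [2.493, 1.911, -0.0]
ft_force: [0.1, -0.5, -0.6]
width: 21.1
```

```bash
python3 - <<'E'
from h import *
im=grab('wrist','w2.png'); W=cloud(im); np.save('W2.npy',W)
hsv=cv2.cvtColor(im['pixels'],cv2.COLOR_RGB2HSV)
m=cv2.inRange(hsv,(0,110,40),(8,255,255))|cv2.inRange(hsv,(172,110,40),(180,255,255))
k,L,st,ce=cv2.connectedComponentsWithStats(m)
for i in range(1,k):
    if st[i,4]>30:
        p=W[L==i]; print(st[i],ce[i].round(1),np.nanmedian(p,0).round(1),np.nanmax(p[:,2]).round(1),np.nanmin(p[:,2]).round(1))
print(im['eye']); T_=T()[0]; print(T_)
P=W[(abs(W[...,0]-586)<45)&(abs(W[...,1]-68)<45)]
for lo in range(70,125,5):
    q=P[(P[:,2]>=lo)&(P[:,2]<lo+5)]
    if len(q)>5: c,r=cv2.minEnclosingCircle(q[:,:2].astype(np.float32)); print(lo,len(q),np.round(c,1),round(r,1),q.mean(0).round(1))
E
```

```text
[ 211   92   65   66 1813] [243.2 123.4] [586.9  70.1  85.3] 96.0 81.5
[229 114  26  27 496] [241.6 127.3] [585.5  67.7 112.6] 116.4 92.2
[ 206  189  105  115 5551] [257.8 241.3] [586.   18.3 232.9] 284.6 -0.1
[  0 270  10  11  59] [  3.3 273.8] [521.1  58.4 298.7] 301.8 296.6
[  6 291  17  13  61] [ 13.9 297.3] [519.1  50.  298. ] 301.8 294.3
[494 291  18  13  52] [502.2 297.2] [660.7  11.6 298.3] 301.4 294.5
[604.6573937   85.62085829 376.39440899]
[583.45958221   8.88870009 213.79222912]
70 346 [585.4  66.8] 37.9 [588.3  71.2  73.6]
75 656 [585.7  67.1] 36.8 [587.9  70.8  77.5]
80 1010 [585.5  67.1] 33.5 [587.1  70.2  83.4]
85 1084 [585.3  67. ] 30.4 [586.6  67.6  85.7]
90 1045 [585.3  66.9] 21.0 [586.1  67.6  93.8]
95 81 [585.   67.3] 20.4 [583.3  70.1  95.4]
100 29 [585.3  66.8] 14.2 [586.7  68.9 103.4]
105 120 [585.2  67.3] 13.3 [586.1  68.2 108.4]
110 384 [586.   67.1] 11.1 [585.7  67.3 112.7]
115 33 [585.1  67. ] 5.7 [585.2  66.6 115.5]
```

View pics/w2.png

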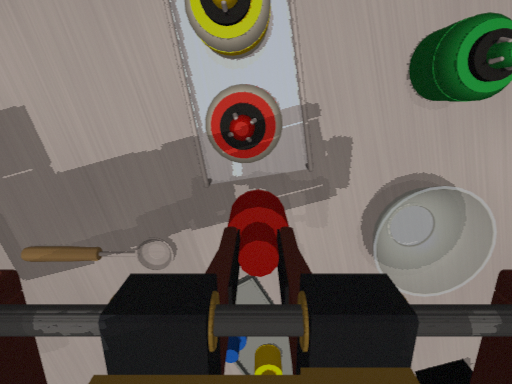

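The stud is at (241,127) and its axis fits at (585.3,67.0), with the tip at about z=115.5. The cap hangs between the fingers at (258,215). Next I measure the held cap in the same image.

```bash
python3 - <<'E'
from h import *
from scipy.optimize import least_squares
W=np.load('W2.npy'); im=cv2.imread('pics/w2.png'); hsv=cv2.cvtColor(im,cv2.COLOR_BGR2HSV)
m=(cv2.inRange(hsv,(0,110,40),(8,255,255))|cv2.inRange(hsv,(172,110,40),(180,255,255)))>0
P=W[m]; P=P[(P[:,2]>150)&(P[:,2]<245)&(abs(P[:,0]-583)<40)&(abs(P[:,1]-9)<40)]
print(np.histogram(P[:,2],np.arange(150,250,5)))
q=P[(P[:,2]>178)&(P[:,2]<202)]
s=least_squares(lambda v:np.hypot(q[:,0]-v[0],q[:,1]-v[1])-v[2],[583,9,20],loss='soft_l1');print(len(q),s.x,'rms',s.fun.std())
s=least_squares(lambda v:np.hypot(q[:,0]-v[0],q[:,1]-v[1])-20,[583,9],loss='soft_l1');print(s.x)
to((585.3,67,180))
E
```

```text
(array([   0,    0,    0,    0,   55,   96,  108,  120,  122,  134,  144,
        964,  127,  226,  225,  254, 1324,  176,  133]), array([150, 155, 160, 165, 170, 175, 180, 185, 190, 195, 200, 205, 210,
       215, 220, 225, 230, 235, 240, 245]))
583 [583.83208538   8.78947259  19.74926657] rms 0.20160947412096494
[583.76884772   8.51163869]
tcp [583.5   8.9 213.8] tool xyz cols [[0.26, 0.966, 0.0], [0.966, -0.26, -0.0], [-0.0, 0.0, -1.0]]
shift cm [ 5.66 -1.34  3.38]
tilt fix deg [ 0.    0.01 -0.  ]
```

play_rows:
  plan: "1 2.67 -0.67 0 0 0 0; 1 2 -0.5 0 0 0 0; 1 1 -0.2 0 0 0 0; 1 0 0 2 0 0 0; 1 0 0 2 0 0 0; 1 0 0 0.8 0 0 0; 1 0 0 0 0 0 0; 1 0 0 0 0 0 0; 1 0 0 0 0 0 0"

```text
t: 7.38
ee_pos: [585.4, 68.4, 166.4]
orientation: [2.492, 1.912, 0.002]
ft_force: [-0.3, -1.4, -1.7]
width: 21.0
```

```bash
python3 - <<'E'
from h import *
o=get_obs();print(o['ee_pos'],o['ft_force'])
a=get_image('top');b=get_image('scene');w=get_image('wrist')
cr=lambda i,x0,y0,s:cv2.resize(i['pixels'][y0:y0+s,x0:x0+s],(390,390),interpolation=cv2.INTER_CUBIC)
cv2.imwrite('pics/c3.png',np.hstack([cr(b,240,110,90),cv2.resize(w['pixels'],(390,390))])[:,:,::-1])
E
```

```text
[585.40280499  68.37762249 166.44020664] [-0.29091992 -1.43943506 -1.66835126]
```

View pics/c3.png

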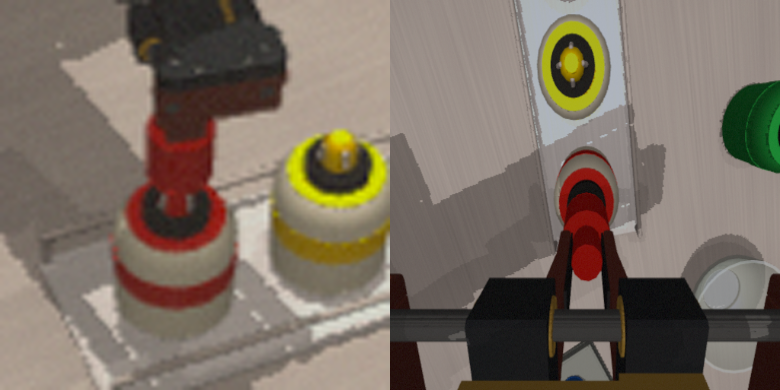

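The scene crop shows the cap directly above the stud, with only the tip of the stud visible at (178,200). I'll shift 1.2 mm and start the descent.

play_rows:
  plan: "1 -0.12 0 0 0 0 0; 1 0 0 0.3 0 0 0; 1 0 0 0.3 0 0 0; 1 0 0 0.3 0 0 0; 1 0 0 0.2 0 0 0; 1 0 0 0 0 0 0; 1 0 0 0 0 0 0; 1 0 0 0 0 0 0"

```text
t: 8.52
ee_pos: [584.7, 67.3, 154.8]
orientation: [2.492, 1.912, 0.0]
ft_force: [0.3, 0.2, -0.6]
width: 21.3
```

play_rows:
  plan: "1 0 0 0.15 0 0 0; 1 0 0 0.15 0 0 0; 1 0 0 0.15 0 0 0; 1 0 0 0 0 0 0"

```text
t: 9.02
ee_pos: [584.7, 67.3, 150.1]
orientation: [2.492, 1.912, 0.0]
ft_force: [0.3, -0.3, -0.1]
width: 21.4
```

play_rows:
  plan: "1 0 0 0.15 0 0 0; 1 0 0 0.1 0 0 0; 1 0 0 0 0 0 0"

```text
t: 9.4
ee_pos: [585.0, 67.2, 148.1]
orientation: [2.492, 1.912, 0.001]
ft_force: [0.3, 0.4, 4.2]
width: 21.3
```

play_rows:
  plan: "1 0 0 0.1 0 0 0; 1 0 0 0.1 0 0 0; 1 0 0 0 0 0 0"

```text
t: 9.78
ee_pos: [585.3, 67.3, 146.7]
orientation: [2.492, 1.912, 0.002]
ft_force: [-0.2, 0.1, 8.8]
width: 21.5
```

play_rows:
  plan: "1 0 0 0.1 0 0 0; 1 0 0 0.1 0 0 0; 1 0 0 0 0 0 0"

```text
t: 10.15
ee_pos: [584.8, 67.2, 143.8]
orientation: [2.492, 1.912, 0.001]
ft_force: [1.2, 1.4, 0.5]
width: 21.5
```

play_rows:
  plan: "1 0 0 0.1 0 0 0; 1 0 0 0.1 0 0 0; 1 0 0 0 0 0 0"

```text
t: 10.52
ee_pos: [584.5, 67.2, 141.2]
orientation: [-2.492, -1.912, 0.0]
ft_force: [2.4, 0.5, -1.2]
width: 21.6
```

play_rows:
  plan: "1 0 0 0.1 0 0 0; 1 0 0 0 0 0 0"

```text
t: 10.78
ee_pos: [584.4, 67.2, 140.1]
orientation: [-2.492, -1.912, 0.001]
ft_force: [2.3, 0.1, -2.9]
width: 21.5
```

The force peaked and dropped, which is the click. The spring fingers are now pulling the cap down. I keep pressing in small steps to find the seal.

play_rows:
  plan: "1 0 0 0.1 0 0 0; 1 0 0 0 0 0 0; 1 0 0 0 0 0 0"

```text
t: 11.15
ee_pos: [584.3, 67.3, 139.5]
orientation: [-2.492, -1.912, 0.001]
ft_force: [0.2, 0.6, -1.9]
width: 21.2
```

play_rows:
  plan: "1 0 0 0.1 0 0 0; 1 0 0 0 0 0 0; 1 0 0 0 0 0 0"

```text
t: 11.52
ee_pos: [584.6, 67.2, 138.7]
orientation: [-2.492, -1.912, 0.0]
ft_force: [0.9, 0.0, -1.3]
width: 21.2
```

play_rows:
  plan: "1 0 0 0.1 0 0 0; 1 0 0 0 0 0 0; 1 0 0 0 0 0 0"

```text
t: 11.9
ee_pos: [584.7, 67.2, 137.7]
orientation: [2.492, 1.912, 0.0]
ft_force: [-1.1, 0.1, 0.1]
width: 21.6
```

play_rows:
  plan: "1 0 0 0.1 0 0 0; 1 0 0 0 0 0 0; 1 0 0 0 0 0 0"

```text
t: 12.28
ee_pos: [584.7, 67.3, 136.8]
orientation: [2.492, 1.912, 0.0]
ft_force: [-0.1, 0.6, 2.1]
width: 21.6
```

play_rows:
  plan: "1 0 0 0.07 0 0 0; 1 0 0 0 0 0 0; 1 0 0 0 0 0 0; 1 0 0 0 0 0 0; 1 0 0 0 0 0 0; 1 0 0 0 0 0 0"

```text
t: 13.02
ee_pos: [584.7, 67.2, 136.0]
orientation: [2.492, 1.912, 0.0]
ft_force: [-0.9, -0.2, 4.0]
width: 21.4
```

```bash
python3 - <<'E'
from h import *
F=[]
for i in range(6):
    w=get_image('wrist'); F.append(get_obs()['ft_force'])
print(np.mean(F,0),get_obs()['ee_pos'])
b=get_image('scene');t=get_image('top')
W=cloud(w);hsv=cv2.cvtColor(w['pixels'],cv2.COLOR_RGB2HSV)
m=(cv2.inRange(hsv,(0,110,40),(8,255,255))|cv2.inRange(hsv,(172,110,40),(180,255,255)))>0
P=W[m];P=P[(abs(P[:,0]-585)<22)&(abs(P[:,1]-67)<22)]
for lo,hi in((122,138),(146,165)):
    h,e=np.histogram(P[:,2],np.arange(lo,hi,1.));k=h.argmax();q=P[abs(P[:,2]-e[k]-.5)<1.5];print('level',np.median(q[:,2]),h.max())
cr=lambda i,x0,y0,s:cv2.resize(i['pixels'][y0:y0+s,x0:x0+s],(390,390),interpolation=cv2.INTER_CUBIC)
cv2.imwrite('pics/c4.png',np.hstack([cr(b,240,110,90),cv2.resize(w['pixels'],(390,390))])[:,:,::-1])
E
```

```text
[-0.65941829  0.32190862  4.33369036] [584.69370502  67.26151094 136.0145178 ]
level 130.21984166764244 457
level 156.24489767512438 671
```

View pics/c4.png

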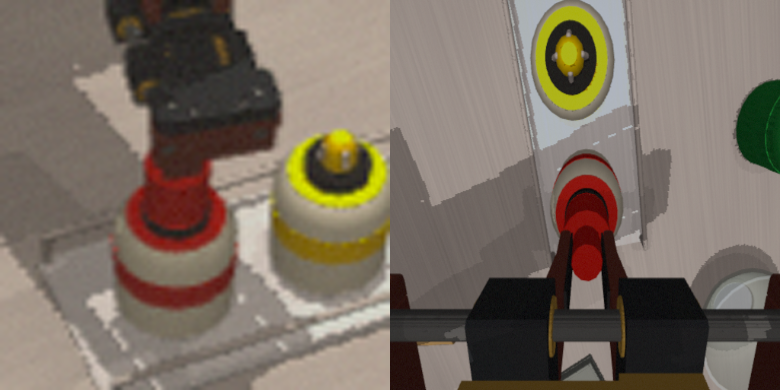

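The cap is down on the seal ring, with only a thin black ring visible under the skirt at (178,228). The underside is about z=92.2, roughly 23.5 mm below the tip, so the seal is squeezed about 3 mm. The push is steady at 4.3 N, so I'm handing in.

```bash
python3 -c "
from h import *
print(close_job()); o=get_obs(); print(o['t'],o['ee_pos'],o['ft_force'],o['width'])"
```

```text
the job is handed in; nothing more can be done
None
the job is handed in; nothing more can be done
```

The red cap is clicked onto the red stud. I handed the job in at about 13 s, with the gripper still holding the cap pressed down; no verdict is reported.

- **Click:** I gripped the red cap by its knob, carried it over the stud and pressed straight down. The push rose to at least 8.8 N, then dropped and briefly reversed to −2.9 N as the spring fingers drew the cap down.
- **Seal:** I kept pressing in small steps until the force climbed again to a steady 4.3 N. The last picture puts the cap's underside about 23.5 mm below the stud tip, so the seal is squeezed about 3 mm. The force rise suggests about the same. The squeeze is worked out from these, not read directly.
- **Other checks:** The cap looked upright and the tool pose put it within about 1 mm of the stud axis. I saw no contact with the yellow and blue caps or the bowl, but did not re-measure their positions at the end. No check failed or disagreed.

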